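# Fit the beater to the cradled hand mixer and hold it home

### The arm

A 6-joint arm with a two-finger parallel gripper is mounted at the origin on the work surface. World frame = base frame: x ahead of the robot, y to its left, z up, the work surface at z = 0. Lengths are in mm, angles in rad, forces in N, time in s.
With the tool pointing down it reaches from about 325 to 850 mm from the base axis. Payload 15.5 kg.
Tool frame: the origin (TCP) lies midway between the tips of the shut fingers; the grasp point (between the pads) lies ctrl.pinch_z behind it (ctrl.pinch_z is the distance from the TCP to the grasp point, in mm); z points along the fingers, y is the line along which they close (so a half turn about z gives the same grasp; the last joint's range is limited). The gripper opens to 91 mm and grips with 3 to 60 N. Pads are 32 mm wide; open, the fingers measure 118 mm over their backs; the gripper's body (76 mm by 178 mm) begins 60 mm behind the grasp point.
Start: joints at [-1.308, 0.494, 1.345, -0, 1.302, -0.096], TCP at [218.885, -585.419, 213.915] pointing down, gripper open.
Joint ranges: [-2.91, 2.91], [-0.82, 2.16], [0.22, 2.67], [-1.22, 4.37], [0.12, 2.79], [-3.08, 3.08]. Speed limits (rad/s): [1.89, 1.89, 2.57, 3.01, 3.01, 3.01].

### API

Orientations are given as a unit quaternion [x, y, z, w].
In Python, from workcell import ctrl, imaging gives the robot as it stands. The module is installed in compiled form; this text tells all that it offers.
- The arm moves only by the tool drive_tool, never from a script. Its argument "series" is a list of rows, each a list of 2 entries, a list of its own where there are three numbers: the shift along the tool's x, y, z in units of 1 m (1.0 is 1 m), then the turn about the tool's z in units of pi/4 rad (1.0 is pi/4 rad). In form: [[[x, y, z], spin], ...]. A call has 1 to 12 rows; each row is the pose to reach, as a shift and turn from the pose commanded when the call began, along the tool's axes at that moment; what a row does not reach only later rows make up. A row lasts 1/12 s, in which the tool goes at most 41.7 mm and 7.16 degrees, less where a joint would pass 70% of its speed; a pose out of reach is approached as far as the arm can. A call with a number of a shift or a turn outside -1 to 1 is refused whole. A call with a gripper value outside its range is refused whole. "fingers" is the opening, from 0 (shut) to 1 (fully open), set as the call begins (left out, the last holds). The fingers move at their own pace and stop on an object; the grip force is fixed at half the most. Time passes only in rows, so rows that repeat a pose let the fingers close. It gives the time, the measured TCP pose, the force, the opening and the grip force at its end, in the units of the state.
- ctrl.read_state(): the state, without advancing time (a new reading comes with each control period).
- imaging.grab_frame(name): name is "scene" or "top" or "wrist"; returns the picture (480x640x3 uint8, blue, green, red); there is no depth.
- imaging.camera_params(name): a dict with "K" (3x3 intrinsics, pixels), "position" and "orientation" of the camera in the world. Camera axes: x right, y down, z forward; pixel columns grow to the right and rows downward; lengths in mm; the calibration is good to about 2 mm. A picture is of the moment at which its call begins: read the wrist's pose just before it. camera_params takes no time and is no camera call; for the wrist camera it gives the pose at the moment of the call.
- ctrl.job_done(): hands the job in; it is judged then, once.
The state is a dict: "clock": time; "q": joint angles; "dq": joint speeds; "joint_torque": joint torques, N m; "tool_pos": TCP position; "tcp_rot": TCP orientation; "force": force on the tool from outside, world axes, zero at the start; "moment": the same for the moment, N m; "gripper_width": finger opening in mm; "gripper_force": force on a finger pad.
Only numpy, scipy, OpenCV 4.12 (cv2) and the standard library are available. Lean on these libraries where they do the work, as an engineer would, in place of code of your own. Each camera call takes 0.05 s, during which the arm holds its last target. There are 200 camera calls.

### The job

Get the upturned hand mixer ready for the cake batter: first swing the red keeper bar shut across it until it snaps past the brass ball, then take the wire-cage beater (not the dough hook) from the rack and fit its shank into the mixer's socket, turning it until the lugs mesh and it slides fully home, collar on the rim. Finish while still holding the beater, pressing it home against the spring plunger without letting go, and leave everything else where it stands.

Things in the scene. Friction and masses are not known exactly. Their poses are not given: they have to be found in the camera images.
- cradle: Fixed wooden cradle (170 x 270 mm board on the table) with a white hand mixer upside down in it, its 220 mm length along the cradle's y. Origin: centre of the board's underside; z up. The mixer's upper face is 115 mm above the table; the socket stands on it at (0, +55) mm, the keeper bar crosses it at y = -55 mm. Turned up to 0.2 rad.
- keeper (a joint): Red round keeper bar, 10 mm thick, level, axis 135 mm above the table. Radians: 0 = shut at its end stop, pointing along the cradle's -x; opens anticlockwise from above, towards the cradle's -y; starts 0.75 to 1.25; stays where left (under 1 N). From 0.1 it rides over a brass spring ball (crest 0.05, about 3 N at the knob), which then holds it shut (below 0.02).
- keeper_hinge (a point): Point on the keeper bar's upright hinge axis, at the height of the bar's axis (135 mm above the table). Fixed to the cradle and turned with it.
- keeper_knob (a point): Upright round black knob on the free end of the keeper bar, 150 mm from the hinge axis, 16 mm across, top 169 mm above the table. This point is on its axis, 157 mm above the table. The bar's upper side below it is at 140 mm, so 29 mm of the knob's height can be pinched.
- socket (a point): Centre of the mouth of the mixer's spindle socket, 138 mm above the table, facing up. Black rim 34 mm across; inside, four orange teeth leave two crossed slots, each 7 mm wide, in a 26 mm bore. The slots lie along this point's x and y. Starts turned up to 0.78 rad from the cradle and stays put (0.25 N m to turn it). The plunger is 12 mm down.
- plunger (a joint): Steel spring plunger at the bottom of the socket. Metres pressed down: 0 = up, 12 mm below the mouth; 0.006 when the beater is fully home; stop at 0.008. Pushes back with 4 N at first, 7 N with the beater home.
- beater: Loose steel beater, 0.1-0.16 kg, 145 mm, shank down in the rack. Origin: lower tip; z up. Along x and y: crossed lugs 20 mm across, 5 mm thick, round below, up to 18 mm; white collar 31 mm across, 18-25 mm up, sits on rack or, home, on the socket rim; 10 mm stem to 65; cage of 4 flat strips at +-x, +-y, 12 mm wide, upright from 86 to 126 mm, 48.5 mm across outside: grip two facing ones.
- rack: Fixed wooden block 80 x 200 mm, 45 mm high. Origin: centre of its underside; its length is along its y. Two round holes of 25 mm, 30 mm deep, at y = -60 and +60 mm: the beater stands in one, the dough hook in the other.
- dough_hook: Loose steel spiral dough hook with the same shank and collar, in the other hole of the rack: not wanted, leave it there. Origin at its lower tip, 137 mm long, about 40 mm across.
- bowl: Steel mixing bowl, 170 mm across, 85 mm high; origin centre of its underside. Bystander.
- cake_tin: Round aluminium cake tin, 208 mm across, 65 mm high; origin centre of its underside. Bystander.
- can: Closed can with a paper label, 66 mm across, 110 mm high; origin centre of its underside. Bystander.
- ramekin: White ceramic cup, 72 mm across, 45 mm high; origin centre of its underside. Bystander.
- spatula: Red spatula lying flat near the table's right side; origin under its middle. Bystander.
- measure: Clear plastic measuring mug, 68 mm across, 60 mm high; origin centre of its underside. Bystander.
- jar: Amber glass jar, 68 mm across, 90 mm high; origin centre of its underside. Bystander.
There are look-alikes about, which are no part of the job. What is shaped like the beater but black, blue or purple is not meant.

How it is judged (in metres and radians):
On the way, in this order (a step that is already met when the one before it is completed fails the run):
1. the keeper bar is shut in its catch (value of joint keeper below 0.04 rad), for 0.2 s.
2. the beater is lifted out of the rack by the gripper (height (world z) of beater above 0.06 m and contact force between the fingers and beater above 2 N), for 0.2 s.
At the end, for the whole second after the job is handed in: Keeper bar below 0.04 rad; beater upright (0.08 rad), tip within 3 mm of the socket's axis and 15.5 mm or more below its mouth; plunger down over 4 mm; fingers press on the beater (over 2 N); dough hook within 2 cm, bystanders within 3 cm of their starts (value of joint keeper below 0.04 rad and z of beater in the frame of socket below -0.0155 m and horizontal distance between beater and socket below 0.003 m and angle between beater's own z axis and vertical below 0.08 rad and value of joint plunger above 0.004 m and contact force between the fingers and beater above 2 N and distance of each of bowl, cake_tin, can, ramekin, spatula, measure, jar from where it was at the start of the episode below 0.03 m and distance of dough_hook from where it was at the start of the episode below 0.02 m); the arm keeps its last pose, push and grip.
It fails at once if a bystander is moved more than 3 cm (distance of any of bowl, cake_tin, can, ramekin, spatula, measure, jar from where it was at the start of the episode above 0.03 m).
It fails at once if the dough hook is taken out of, or moved in, the rack (2 cm) (distance of dough_hook from where it was at the start of the episode above 0.02 m).
It also fails if it takes over 61 s, if anything falls off the work surface, if the arm or the gripper's body presses on something with over 40 N, if the wrist force passes 120 N, or if a joint passes its speed limit or range.

## Working session

There is one attempt and no reset: what is moved stays moved. The work goes in short steps, Python scripts to look and compute and a tool call to move; the robot and the scene stay as the last step left them, time stands still between calls to the robot, and variables do not carry over. Pictures are saved under pics/ and viewed, at most 10 in all, crops included, and the job is handed in when it is done.

Besides the shell and the picture viewer there is one more tool, called after "Call:" by a JSON object that holds its "op" and its "data". drive_tool: Moves the arm, as the interface text tells. Its arguments: {"type":"object","properties":{"series":{"type":"array"},"fingers":{"type":"number"}},"required":["series"]}

```bash
mkdir -p pics; python3 - <<'E'
from workcell import ctrl, imaging
import cv2
s=ctrl.read_state(); print(s, ctrl.pinch_z)
for n in ("scene","top","wrist"):
    p=imaging.camera_params(n); print(n,p)
    cv2.imwrite(f"pics/{n}0.png",imaging.grab_frame(n))
E
```

```text
{'clock': 0.0, 'q': array([-1.30847740e+00,  4.94167588e-01,  1.34615288e+00,  5.01480559e-05,
        1.30251640e+00, -9.55269392e-02]), 'dq': array([-0.00110543, -0.00024985, -0.00084435, -0.00089806,  0.00068024,
       -0.00024974]), 'joint_torque': array([-4.95898625e-03, -8.78831148e+01, -3.81857586e+01,  7.03922426e-02,
        5.31778182e-02, -2.86025092e-06]), 'tool_pos': array([ 218.81077062, -585.02226599,  213.3406048 ]), 'tcp_rot': array([ 9.84036944e-01,  1.77963216e-01, -2.77323781e-05, -6.21960878e-04]), 'force': array([-0.43857143, -0.46935045,  0.57727777]), 'moment': array([ 0.0279822 , -0.03935126, -0.01604013]), 'gripper_force': 0.0, 'gripper_width': 91.33466477766379} 18.8
scene {'K': array([[444.7910055 ,   0.        , 314.94734847],
       [  0.        , 444.7910055 , 239.12563614],
       [  0.        ,   0.        ,   1.        ]]), 'position': array([1145.13550814,  688.49591839,  697.51334476]), 'orientation': array([ 0.31429456,  0.82377197, -0.43738127, -0.17696412])}
top {'K': array([[476.26357866,   0.        , 322.6744419 ],
       [  0.        , 476.26357866, 247.59777148],
       [  0.        ,   0.        ,   1.        ]]), 'position': array([ 365.25588233,   45.3521577 , 1184.9212097 ]), 'orientation': array([-0.69691002,  0.71123286, -0.07278759,  0.05626908])}
wrist {'K': array([[385.63561285,   0.        , 318.8326142 ],
       [  0.        , 385.63561285, 236.6875393 ],
       [  0.        ,   0.        ,   1.        ]]), 'position': array([ 285.54757684, -559.53018686,  383.19320548]), 'orientation': array([ 0.81485493, -0.56496407, -0.0744671 ,  0.10621528])}
```

View pics/top0.png

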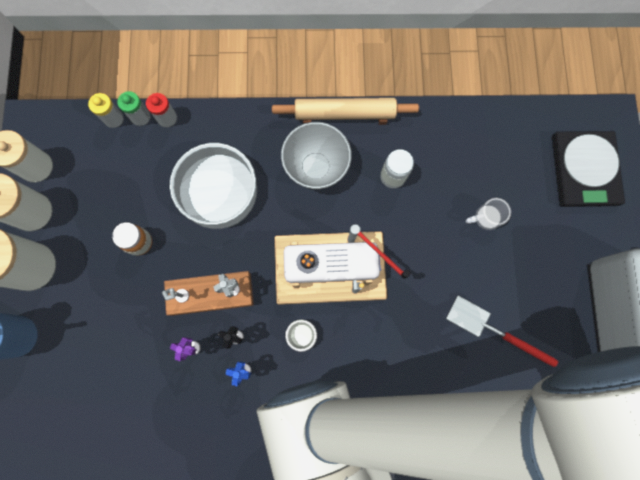

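View pics/scene0.png

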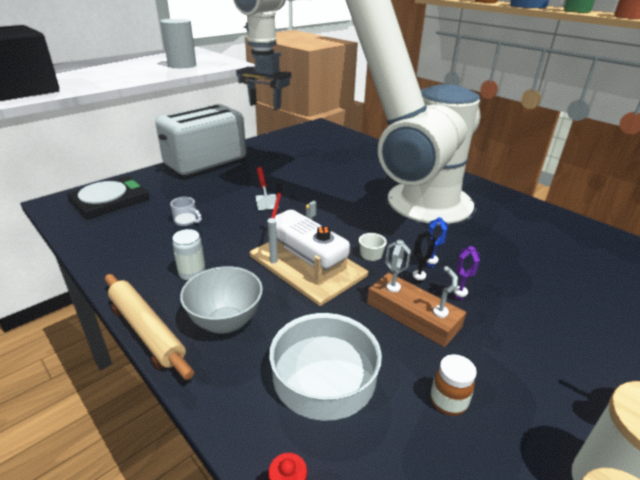

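The top view shows the cradle at (330,268), the socket with its orange teeth at (307,261), the hinge post at (354,232) and the knob at (405,273). The rack is at (208,293), with the beater cage at its right end (228,287) and the dough hook at its left end (173,295). The scene view confirms that the cage is at the end nearer the cradle.

```bash
cat > h.py <<'E'
from workcell import ctrl, imaging
import cv2, numpy as np
from scipy.spatial.transform import Rotation as R
def ray(p,uv):
    uv=np.atleast_2d(np.asarray(uv,float)); d=np.c_[uv,np.ones(len(uv))]@np.linalg.inv(p['K']).T
    return p['position'], R.from_quat(p['orientation']).apply(d)
def plane(p,uv,z):
    c,d=ray(p,uv); return c+d*((z-c[2])/d[:,2])[:,None]
def proj(p,X):
    x=R.from_quat(p['orientation']).inv().apply(np.atleast_2d(X)-p['position'])@p['K'].T; return x[:,:2]/x[:,2:]
def grab(n,f):
    p=imaging.camera_params(n); s=ctrl.read_state(); im=imaging.grab_frame(n); cv2.imwrite(f'pics/{f}.png',im); return im,p,s
def blobs(m,amin=8):
    n,l,st,c=cv2.connectedComponentsWithStats(m.astype(np.uint8)); return [(st[i,4],c[i].round(1),st[i,:4]) for i in range(1,n) if st[i,4]>=amin]
def totool(s,dw): return R.from_quat(s['tcp_rot']).inv().apply(dw)
E
python3 - <<'E'
from h import *
im=cv2.imread('pics/top0.png');p=imaging.camera_params('top');hsv=cv2.cvtColor(im,cv2.COLOR_BGR2HSV)
H,S,V=[hsv[...,i].astype(int) for i in range(3)]
red=((H<6)|(H>172))&(S>150)&(V>70); red[:, :340]=0;red[:,420:]=0;red[:220]=0
print('red',blobs(red)); ys,xs=np.nonzero(red); W=plane(p,np.c_[xs,ys],135); 
v=np.linalg.svd(W-W.mean(0))[2][0]; print(W.mean(0),v, W[np.argmin(xs)],W[np.argmax(xs)])
org=(H>6)&(H<20)&(S>160)&(V>90); org[:, :285]=0;org[:,330:]=0;org[:240]=0;org[285:]=0
for b in blobs(org,2): print('org',b,plane(p,b[1],138))
wood=(H>10)&(H<25)&(S>60)&(S<180)&(V>130); wood[:, :270]=0;wood[:,392:]=0;wood[:225]=0;wood[310:]=0
c=np.vstack([x for x in cv2.findContours(wood.astype(np.uint8),0,1)[0] if cv2.contourArea(x)>20]); r=cv2.minAreaRect(c);bp=cv2.boxPoints(r); print(bp); print(plane(p,bp,20))
for n,uv,z in [('knob',(405,273),165),('hinge',(354,232),150),('cage',(228,287),150),('hook',(173,295),150)]: print(n,plane(p,uv,z))
g=ctrl.read_state(); pw=imaging.camera_params('wrist'); Rt=R.from_quat(g['tcp_rot'])
print('cam in tool',Rt.inv().apply(pw['position']-g['tool_pos']), (Rt.inv()*R.from_quat(pw['orientation'])).as_matrix(), Rt.as_matrix())
cv2.imwrite('pics/c1.png',cv2.resize(im[215:325,150:420],None,fx=2.9,fy=2.9,interpolation=2))
E
```

```text
red [(np.int32(204), array([381.6, 254.3]), array([358, 233,  45,  42], dtype=int32))]
[ 541.45049133 -113.23469466  135.        ] [-0.71096179 -0.70323064 -0.        ] [588.8458157  -61.93263004 135.        ] [ 502.77874593 -157.20925546  135.        ]
org (np.int32(7), array([306.3, 256. ]), array([305, 255,   3,   3], dtype=int32)) [[540.18064194  55.50715011 138.        ]]
org (np.int32(4), array([311.5, 259.5]), array([311, 259,   2,   2], dtype=int32)) [[532.07242766  44.07374004 138.        ]]
org (np.int32(7), array([302.7, 261. ]), array([302, 260,   3,   3], dtype=int32)) [[529.06772688  63.68327608 138.        ]]
org (np.int32(5), array([308.2, 264.6]), array([307, 264,   3,   2], dtype=int32)) [[520.7518777   51.60285794 138.        ]]
[[273.54007 235.137  ]
 [383.73355 230.77292]
 [386.44748 299.2991 ]
 [276.254   303.66318]]
[[ 614.17545284  137.47026731   20.        ]
 [ 620.47178017 -138.72133441   20.        ]
 [ 448.87947099 -137.53614601   20.        ]
 [ 443.87492322  131.49718066   20.        ]]
knob [[ 494.36207541 -157.71042669  165.        ]]
hinge [[590.36120389 -51.63935807 150.        ]]
cage [[473.24059826 226.10945291 150.        ]]
hook [[458.33578057 343.94916331 150.        ]]
cam in tool [  71.50155617   -0.73927157 -169.77720341] [[ 3.85867163e-04 -9.66317258e-01 -2.57353468e-01]
 [ 9.99999896e-01  4.35708497e-04 -1.36642877e-04]
 [ 2.44171463e-04 -2.57353388e-01  9.66317326e-01]] [[ 9.36682744e-01  3.50179071e-01 -2.34372033e-04]
 [ 3.50179136e-01 -9.36682310e-01  9.07237554e-04]
 [ 9.81634670e-05 -9.31865958e-04 -9.99999561e-01]]
```

View pics/c1.png

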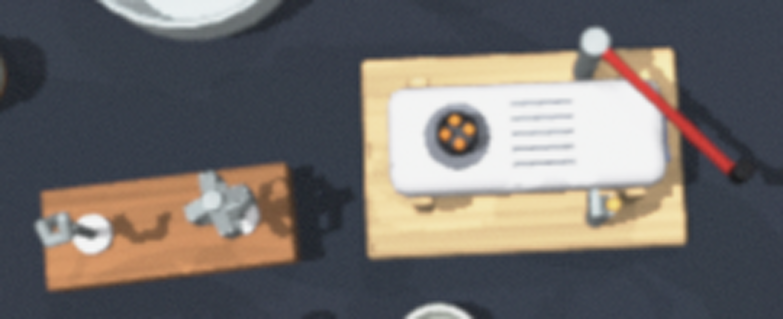

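The crop shows the red bar running from the hinge at (595,42) to the black knob at (740,168), which puts it about 0.76 rad open. The four orange teeth are around (457,132), the catch bracket at (600,205), the beater cage at (222,205) and the hook at (60,230). I'll raise the wrist camera over the scene for a finer measurement.

Call:
{"op": "drive_tool", "data": {"series": [[[0.02,-0.02,-0.05],0.1],[[0.461,-0.431,-0.117],0.456],[[0.461,-0.431,-0.117],0.456],[[0.461,-0.431,-0.117],0.456],[[0.461,-0.431,-0.117],0.456],[[0.461,-0.431,-0.117],0.456],[[0.461,-0.431,-0.117],0.456],[[0.461,-0.431,-0.117],0.456],[[0.461,-0.431,-0.117],0.456],[[0.461,-0.431,-0.117],0.456],[[0.461,-0.431,-0.117],0.456],[[0.461,-0.431,-0.117],0.456]], "fingers": 0}}

```text
clock: 1.15
tool_pos: [430.1, -158.6, 310.5]
tcp_rot: [1.0, -0.0, 0.0, 0.0]
force: [-0.2, -0.4, 0.3]
gripper_width: 13.8
gripper_force: 0.0
```

Call:
{"op": "drive_tool", "data": {"series": [[[0.07,-0.139,-0.02],0],[[0.07,-0.139,-0.02],0],[[0.07,-0.139,-0.02],0],[[0.07,-0.139,-0.02],0],[[0.07,-0.139,-0.02],0],[[0.07,-0.139,-0.02],0]]}}

```text
clock: 1.65
tool_pos: [500.2, -20.3, 330.0]
tcp_rot: [1.0, 0.001, -0.0, 0.0]
force: [0.3, -0.4, -0.1]
gripper_width: 0.6
gripper_force: 0.0
```

```bash
python3 - <<'E'
from h import *
im,p,s=grab('wrist','w1'); print(s['tool_pos'],s['tcp_rot'])
for n,X in dict(knob=(494,-158,169),hinge=(590,-52,150),sock=(530.5,53.7,138),cage=(473,226,170),hook=(458,344,150)).items(): print(n,proj(p,X))
E
```

```text
[500.19605386 -20.26051664 329.99928014] [ 9.99999076e-01  1.35349216e-03 -1.25831605e-04  1.01885677e-05]
knob [[475.69214557 225.43425136]]
hinge [[356.39811415 111.83713022]]
sock [[240.20799515 179.06766741]]
cage [[ 43.08651642 247.3190229 ]]
hook [[-63.57025312 256.09006786]]
```

View pics/w1.png

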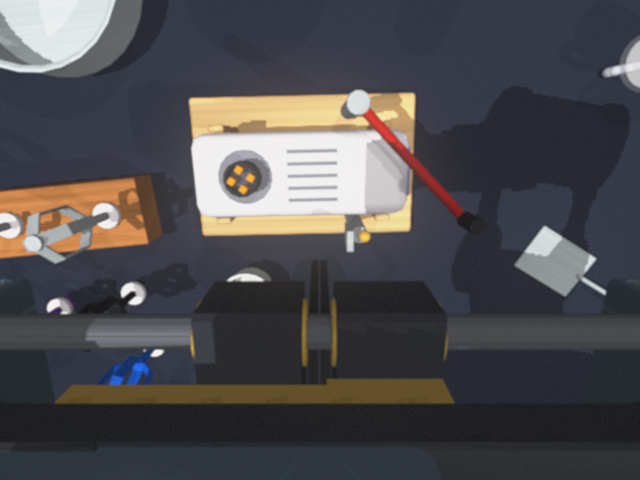

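The wrist view shows the socket teeth around (242,179), the hinge cap at (358,103), the knob near (472,221), the catch with its brass ball at (358,237), and the cage seen obliquely with its top at (33,243). Next I'll turn these into positions.

```bash
cat > hm.py <<'E'
from h import *
def masks(im):
    hsv=cv2.cvtColor(im,cv2.COLOR_BGR2HSV); return [hsv[...,i].astype(int) for i in range(3)]
def teeth(im,p,c,r,z=136):
    H,S,V=masks(im); m=(H>4)&(H<24)&(S>130)&(V>110); k=np.zeros_like(m,np.uint8); cv2.circle(k,tuple(int(v) for v in c),r,1,-1)
    b=sorted(blobs(m&(k>0),4),key=lambda b:-b[0])[:4]; T=plane(p,[x[1] for x in b],z)[:,:2]; C=T.mean(0); d=T-C
    a=np.angle(np.sum((d[:,0]+1j*d[:,1])**4))/4
    return [x[0] for x in b],C,np.hypot(*d.T),a
E
python3 - <<'E'
from hm import *
im=cv2.imread('pics/w1.png');p=imaging.camera_params('wrist');H,S,V=masks(im)
print('teeth',teeth(im,p,(242,179),22))
red=((H<6)|(H>172))&(S>150)&(V>60); red[:,:350]=0; red[:90]=0;red[240:]=0
ys,xs=np.nonzero(red);W=plane(p,np.c_[xs,ys],135)[:,:2];m=W.mean(0);v=np.linalg.svd(W-m)[2][0]; t=(W-m)@v; print('red',m,v,m+v*t.min(),m+v*t.max())
dark=(V<45); k=np.zeros_like(dark);k[200:240,450:490]=1; print(blobs(dark&k)); print(im[205:236:3,455:492:3].max(2))
grey=(S<60)&(V>120);k[:]=0;k[88:118,342:376]=1;print('cap',blobs(grey&k))
brass=(H>18)&(H<30)&(S>120)&(V>120);k[:]=0;k[225:250,340:380]=1;print('ball',[(b,plane(p,b[1],135)) for b in blobs(brass&k,4)])
wood=(H>10)&(H<25)&(S>50)&(V>110);wood[:,:180]=0;wood[:,425:]=0;wood[245:]=0
wood[:85]=0;c=max(cv2.findContours(wood.astype(np.uint8),0,1)[0],key=cv2.contourArea);bp=cv2.boxPoints(cv2.minAreaRect(c));print(bp,plane(p,bp,20))
E
```

```text
teeth ([np.int32(72), np.int32(65), np.int32(63), np.int32(58)], array([529.67970937,  52.60202855]), array([9.42498161, 9.44497125, 9.35358451, 9.47304604]), np.float64(0.18304451323886534))
red [ 543.63130966 -110.28256094] [-0.7071712  -0.70704236] [589.89693104 -64.02536863] [ 496.25864162 -157.64659821]
[(np.int32(411), array([471.5, 223.2]), array([457, 212,  29,  23], dtype=int32))]
[[132 110  75  76  73  74  74  73  56  53  51  54  52]
 [131 133 100  75  75  75  72  75  55  52  50  51  53]
 [119 129 132  75  62  74  72  72  52  52  49  55  54]
 [ 97 119  83  32  31  39  62  62  54  50  54  50  52]
 [ 70  63  34  34  31  31  35  35  43  48  55  52  54]
 [ 71  32  32  31  27  29  35  38  37  40  50  50  54]
 [ 74  45  29  33  31  36  39  39  41  43  48  54  51]
 [ 75  70  43  30  31  41  42  39  42  39  44  51  52]
 [ 75  71  75  63  35  37  40  41  39  41  46  54  53]
 [ 73  75  75  74  57  41  38  38  40  42  51  52  50]
 [ 73  75  74  64  52  53  47  49  51  54  51  54  52]]
cap [(np.int32(516), array([357.8, 102.1]), array([343,  89,  28,  27], dtype=int32))]
ball [((np.int32(96), array([364.4, 236. ]), array([359, 231,  11,  11], dtype=int32)), array([[474.44517815, -65.53140976, 135.        ]]))]
[[187.69682   97.171844]
 [369.90314   87.6929  ]
 [372.0357   128.686   ]
 [189.8294   138.16495 ]] [[612.24934558 133.19864359  20.        ]
 [623.00848218 -80.32094916  20.        ]
 [576.94924297 -84.51871147  20.        ]
 [565.61963766 134.6507373   20.        ]]
```

Call:
{"op": "drive_tool", "data": {"series": [[[-0.009,0.185,0],0],[[-0.009,0.185,0],0],[[-0.009,0.185,0],0],[[-0.009,0.185,0.02],0],[[-0.009,0.185,0.05],0],[[-0.009,0.185,0.09],0],[[-0.009,0.185,0.13],0],[[-0.009,0.185,0.16],0],[[-0.009,0.185,0.182],0],[[-0.009,0.185,0.182],0]]}}

```text
clock: 2.53
tool_pos: [487.5, -206.6, 144.2]
tcp_rot: [1.0, -0.001, -0.003, -0.002]
force: [-1.2, 0.9, -0.3]
gripper_width: 0.7
gripper_force: 0.0
```

```bash
python3 - <<'E'
from hm import *
s=ctrl.read_state(); print(s['tool_pos'],s['force'])
E
```

```text
[ 487.46272062 -206.57696107  144.218746  ] [-1.19905857  0.86603654 -0.2521783 ]
```

Call:
{"op": "drive_tool", "data": {"series": [[[0,0,0],0],[[-0.001,-0.01,0],0],[[-0.001,-0.02,0],0],[[-0.008,-0.029,0],0],[[-0.0157,-0.038,0],0],[[-0.023,-0.051,0],0],[[-0.031,-0.064,0],0],[[-0.036,-0.078,0],0],[[-0.0406,-0.092,0],0],[[-0.043,-0.102,0],0],[[-0.043,-0.102,0],0],[[-0.043,-0.102,0],0]]}}

```text
clock: 3.53
tool_pos: [448.2, -104.2, 148.4]
tcp_rot: [1.0, 0.0, 0.0, 0.0]
force: [0.3, -0.7, 0.8]
gripper_width: 0.5
gripper_force: 0.0
```

```bash
cat > bar.py <<'E'
from hm import *
import sys
im,p,s=grab('wrist',sys.argv[1]);H,S,V=masks(im)
print(s['tool_pos'],s['force'])
red=((H<6)|(H>172))&(S>150)&(V>60)
# keep only pixels whose 135-plane point is in the cradle zone
ys,xs=np.nonzero(red);W=plane(p,np.c_[xs,ys],135)[:,:2];k=(abs(W[:,0]-525)<90)&(W[:,1]>-180)&(W[:,1]<-30);W=W[k]
m=W.mean(0);v=np.linalg.svd(W-m)[2][0];v*=-np.sign(v[0]);t=(W-m)@v
print(len(W),'mid',m,'phi',np.arctan2(-v[1],-v[0]),'ends',m+v*t.min(),m+v*t.max())
E
python3 bar.py w2
```

```text
[ 448.16385129 -104.15293795  148.38836619] [ 0.26657978 -0.69245336  0.75955354]
4443 mid [521.26000899 -68.86804032] phi 0.19011708418390355 ends [574.83991737 -58.55705551] [457.61077875 -81.11677807]
```

View pics/w2.png

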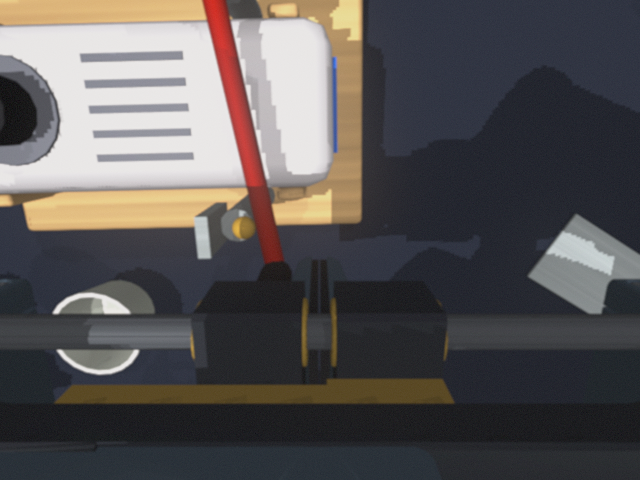

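The bar has followed and is now about 0.15 rad open, with the knob at (277,268) against the finger. The bracket and ball at (240,228) are ahead of it. I'll push on past the ball.

Call:
{"op": "drive_tool", "data": {"series": [[[0,-0.004,0],0],[[0,-0.008,0],0],[[-0.001,-0.012,0],0],[[-0.001,-0.016,0],0],[[-0.001,-0.02,0],0],[[-0.001,-0.022,0],0],[[-0.001,-0.022,0],0],[[-0.001,-0.022,0],0]]}}

```text
clock: 4.25
tool_pos: [446.9, -82.4, 148.2]
tcp_rot: [1.0, -0.0, 0.0, -0.0]
force: [-0.4, 0.1, -0.2]
gripper_width: 0.4
gripper_force: 0.0
```

```bash
python3 bar.py w3
```

```text
[446.89987133 -82.40815168 148.19704808] [-0.36957689  0.08536191 -0.15981659]
4457 mid [519.64228051 -58.43887068] phi 0.05755303624562939 ends [573.06162423 -55.36102621] [455.10234321 -62.15744668]
```

Call:
{"op": "drive_tool", "data": {"series": [[[0,-0.002,0],0],[[0,-0.004,0],0],[[0,-0.004,0],0],[[0,-0.004,0],0]]}}

```text
clock: 4.63
tool_pos: [446.9, -78.5, 148.2]
tcp_rot: [1.0, -0.0, 0.0, -0.0]
force: [-0.3, -0.8, 0.1]
gripper_width: 0.5
gripper_force: 0.0
```

```bash
python3 bar.py w4
```

```text
[446.86353087 -78.53420085 148.20833051] [-0.34657913 -0.84356027  0.0929363 ]
4495 mid [519.44598111 -56.49668403] phi 0.032489729497696566 ends [572.89170476 -54.75963569] [455.1085941  -58.58772414]
```

Call:
{"op": "drive_tool", "data": {"series": [[[0,-0.002,0],0],[[0,-0.003,0],0],[[0,-0.004,0],0],[[0,-0.004,0],0],[[0,-0.004,0],0]]}}

```text
clock: 5.1
tool_pos: [447.0, -75.8, 148.3]
tcp_rot: [1.0, 0.0, 0.0, 0.001]
force: [-2.8, -14.6, -1.2]
gripper_width: 0.4
gripper_force: 7.0
```

```bash
python3 bar.py w5
```

```text
[446.95154142 -75.76762186 148.2805306 ] [ -2.84912498 -14.57595214  -1.1658773 ]
4458 mid [519.93382064 -55.78629083] phi 0.02339231502257257 ends [572.94341595 -54.54604745] [454.86186761 -57.30875216]
```

The bar is on its end stop: I felt 14.6 N and the angle agrees with the cradle's yaw. I'll back off, rise and look over the beater.

Call:
{"op": "drive_tool", "data": {"series": [[[0,0.015,0],0],[[0,0.03,0],0],[[0,0.03,-0.04],0],[[0,0.03,-0.08],0],[[-0.004,0.02,-0.12],0],[[-0.007,-0.02,-0.15],0],[[-0.007,-0.3,-0.182],0],[[-0.007,-0.3,-0.182],0],[[-0.007,-0.3,-0.182],0],[[-0.007,-0.3,-0.182],0],[[-0.007,-0.3,-0.182],0],[[-0.007,-0.3,-0.182],0]], "fingers": 1}}

```text
clock: 6.15
tool_pos: [439.3, 188.8, 325.6]
tcp_rot: [1.0, -0.0, 0.0, -0.0]
force: [0.9, -0.9, 0.0]
gripper_width: 77.5
gripper_force: 0.0
```

Call:
{"op": "drive_tool", "data": {"series": [[[0,-0.07,0],0],[[0,-0.07,0],0],[[0,-0.07,0],0],[[0,-0.07,0],0],[[0,-0.07,0],0]]}}

```text
clock: 6.57
tool_pos: [439.8, 256.2, 325.0]
tcp_rot: [1.0, 0.0, -0.0, 0.0]
force: [0.6, -0.2, -0.5]
gripper_width: 91.3
gripper_force: 0.0
```

```bash
python3 bar.py w6
```

```text
[439.76344989 256.22726215 324.99155669] [ 0.6371877  -0.24214431 -0.48940379]bar.py:8: RuntimeWarning: Mean of empty slice.
  m=W.mean(0);v=np.linalg.svd(W-m)[2][0];v*=-np.sign(v[0]);t=(W-m)@v
  ret = um.true_divide(
Traceback (most recent call last):
  File "bar.py", line 9, in <module>
    print(len(W),'mid',m,'phi',np.arctan2(-v[1],-v[0]),'ends',m+v*t.min(),m+v*t.max())
                                                                  ~~~~~^^
ValueError: zero-size array to reduction operation minimum which has no identity
```

View pics/w6.png

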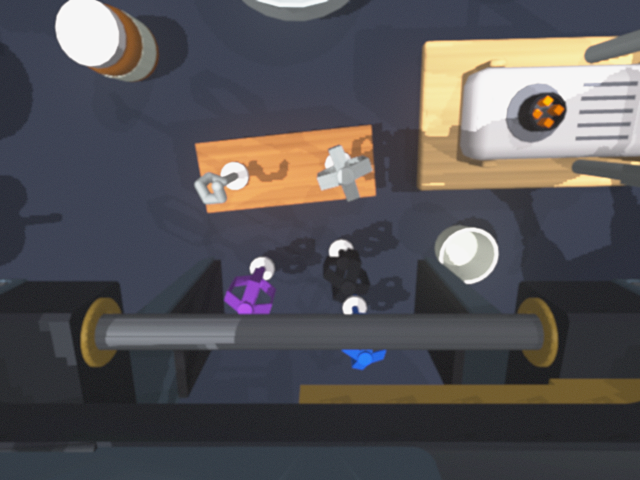

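The view shows the cage from above as a cross centred near (343,172), with arm tips near (337,150), (320,178), (366,165) and (350,197). The white collar is partly hidden behind it at (338,163), the hook is at (212,187), and the black look-alike is 90 px below the cage.

```bash
python3 - <<'E'
from hm import *
im=cv2.imread('pics/w6.png');p=imaging.camera_params('wrist');H,S,V=masks(im)
g=(S<70)&(V>90);k=np.zeros_like(g);k[140:206,310:375]=1;g&=k
print(blobs(g))
cv2.imwrite('pics/c2.png',cv2.resize(im[135:210,300:385],None,fx=8,fy=8,interpolation=2))
# rack
wood=(H>4)&(H<18)&(S>110)&(V>80);wood[:,:185]=0;wood[:,385:]=0;wood[225:]=0;wood[:115]=0
bp=cv2.boxPoints(cv2.minAreaRect(max(cv2.findContours(cv2.morphologyEx(wood.astype(np.uint8),3,np.ones((25,25))),0,1)[0],key=cv2.contourArea)));print(bp,plane(p,bp,45))
W=plane(p,bp,45)[:,:2];c=W.mean(0);print('rack c',c)
print('teeth',teeth(im,p,(547,111),20))
for u in [(343,172),(337,150),(320,178),(366,165),(350,197)]:print(u,plane(p,u,172)[0,:2],plane(p,u,153)[0,:2])
E
```

```text
[(np.int32(1688), array([343.3, 171.8]), array([317, 145,  55,  57], dtype=int32))]
[[194.6071   142.22842 ]
 [370.77887  123.877205]
 [378.20264  195.14557 ]
 [202.03088  213.4968  ]] [[502.14699702 396.8484607   45.        ]
 [522.00187932 197.88609101  45.        ]
 [441.69503599 186.43041432  45.        ]
 [419.87976137 394.90300869  45.        ]]
rack c [471.43091842 294.01699368]
teeth ([np.int32(131), np.int32(116), np.int32(113), np.int32(79)], array([530.33029736,  54.80796824]), array([8.58957038, 9.00907477, 9.13352028, 8.08203284]), np.float64(0.19264532324662237))
(343, 172) [480.66477875 236.06304545] [478.86410135 234.88142685]
(337, 150) [498.48356379 241.24567173] [497.73152159 240.3690506 ]
(320, 178) [475.72645852 255.13749348] [473.63516106 255.07840582]
(366, 165) [486.37871872 217.16439355] [484.91430659 214.8705896 ]
(350, 197) [459.77532151 229.83399961] [456.74529991 228.28580177]
```

View pics/c2.png

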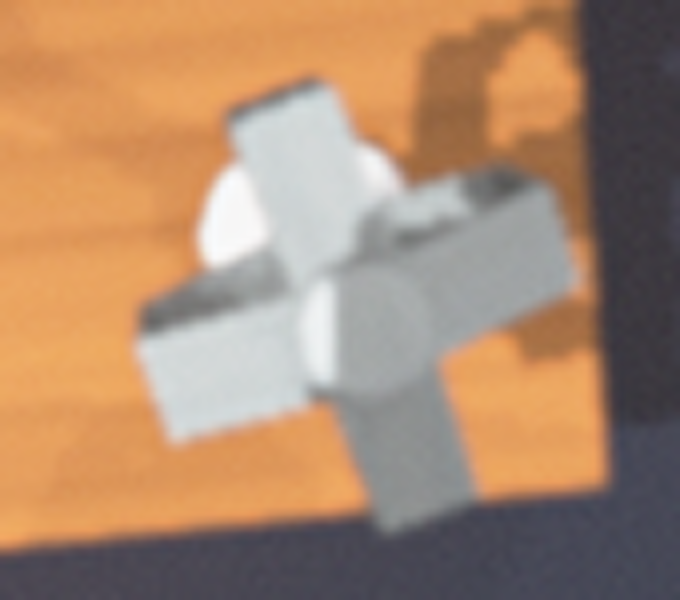

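The crop shows the cage cross clearly: hub at (368,330) in the crop, arm-tip mid-edges at (561,230), (157,390), (430,512) and (276,99).

```bash
python3 - <<'E'
from hm import *
p=imaging.camera_params('wrist')
uv=np.array([(561,230),(157,390),(430,512),(276,99)])/8+[300,135]
for z in (153,150):
    W=plane(p,uv,z)[:,:2];C=W.mean(0);d=W-C;print(C,np.hypot(*d.T),np.degrees(np.arctan2(d[:,1],d[:,0])))
    print((W[0]+W[1])/2,(W[2]+W[3])/2, np.angle(np.sum((d[:,0]+1j*d[:,1])**4))/4)
print('hub',plane(p,[(346,176.3)],172))
c=np.array([471.4,294]);a=np.arctan2(19.86,198.96);print('hole',c+60*np.array([np.sin(a),-np.cos(a)]))
E
```

```text
[477.36301861 233.54030979] [23.85354515 23.56899029 24.02972676 24.31712128] [ -68.80054586  111.89541752 -158.91643952   21.75950154]
[477.28132848 233.3550881 ] [477.44470874 233.72553149] 0.37493533086091557
[477.06552814 233.34196925] [24.06287565 23.77582363 24.24060337 24.53051996] [ -68.80054586  111.89541752 -158.91643952   21.75950154]
[476.98312112 233.15512212] [477.14793515 233.52881639] 0.3749353308609154
hub [[477.12032039 233.51255555 172.        ]]
hole [477.35952724 234.29669996]
```

The beater stands at (477.3, 233.5) with its strips at 0.375 rad. The slots are at 0.968 rad. I'll go down onto it now.

Call:
{"op": "drive_tool", "data": {"series": [[[0.015,0.009,0],-0.15],[[0.03,0.018,0],-0.3],[[0.0373,0.0227,0],-0.45],[[0.0373,0.0227,0.02],-0.477],[[0.0373,0.0227,0.05],-0.477],[[0.0373,0.0227,0.08],-0.477],[[0.0373,0.0227,0.11],-0.477],[[0.0373,0.0227,0.14],-0.477],[[0.0373,0.0227,0.17],-0.477],[[0.0373,0.0227,0.195],-0.477],[[0.0373,0.0227,0.211],-0.477],[[0.0373,0.0227,0.211],-0.477]], "fingers": 1}}

```text
clock: 7.62
tool_pos: [475.8, 231.9, 111.5]
tcp_rot: [0.983, 0.185, -0.002, 0.0]
force: [-0.4, -0.8, -0.4]
gripper_width: 91.4
gripper_force: 0.0
```

Call:
{"op": "drive_tool", "data": {"series": [[[0,0,0],0],[[0,0,0],0],[[0,0,0],0],[[0,0,0],0],[[0,0,0],0],[[0,0,0],0],[[0,0,0],0],[[0,0,0],0]], "fingers": 0.35}}

```text
clock: 8.28
tool_pos: [477.5, 234.0, 114.5]
tcp_rot: [0.983, 0.186, 0.0, -0.0]
force: [-2.1, -0.3, 4.7]
gripper_width: 48.1
gripper_force: 30.0
```

Call:
{"op": "drive_tool", "data": {"series": [[[0,0,-0.01],0],[[0,0,-0.03],0],[[0,0,-0.06],0],[[0,0,-0.09],0],[[0,0,-0.12],0],[[0,0,-0.14],0],[[0,0,-0.148],0],[[0,0,-0.148],0],[[0,0,-0.148],0]]}}

```text
clock: 9.03
tool_pos: [476.9, 233.8, 261.5]
tcp_rot: [0.983, 0.186, -0.0, 0.0]
force: [-0.3, -0.0, -1.8]
gripper_width: 48.2
gripper_force: 30.0
```

Call:
{"op": "drive_tool", "data": {"series": [[[-0.003,0.01,0],-0.05],[[-0.01,0.036,0],-0.15],[[-0.018,0.066,0],-0.26],[[-0.026,0.096,0],-0.38],[[-0.035,0.126,0],-0.5],[[-0.043,0.156,0],-0.62],[[-0.051,0.186,0],-0.72],[[-0.056,0.206,0],-0.755],[[-0.0587,0.2149,0],-0.755],[[-0.0587,0.2149,0],-0.755],[[-0.0587,0.2149,0],-0.755],[[-0.0587,0.2149,0],-0.755]]}}

```text
clock: 10.03
tool_pos: [500.8, 13.4, 261.5]
tcp_rot: [0.885, 0.465, -0.0, -0.001]
force: [-0.3, -0.7, -2.4]
gripper_width: 48.1
gripper_force: 30.0
```

```bash
python3 - <<'E'
from hm import *
im,p,s=grab('wrist','w7'); print(s['tool_pos'],s['tcp_rot'],s['force'],s['gripper_width'])
print(proj(p,(529.8,53.3,138)))
u=proj(p,(529.8,53.3,138))[0]
print(teeth(im,p,u,34))
E
```

```text
[500.79606814  13.38797438 261.53114798] [ 8.85361347e-01  4.64903023e-01 -4.61072436e-04 -5.01334681e-04] [-0.27046683 -0.65147243 -2.41279809] 48.1476462982914
[[322.28498125 165.41785437]]
([np.int32(90), np.int32(87), np.int32(86), np.int32(86)], array([530.34606993,  54.35181842]), array([9.49496405, 9.43855218, 9.48487339, 9.48791447]), np.float64(0.185960977642723))
```

View pics/w7.png

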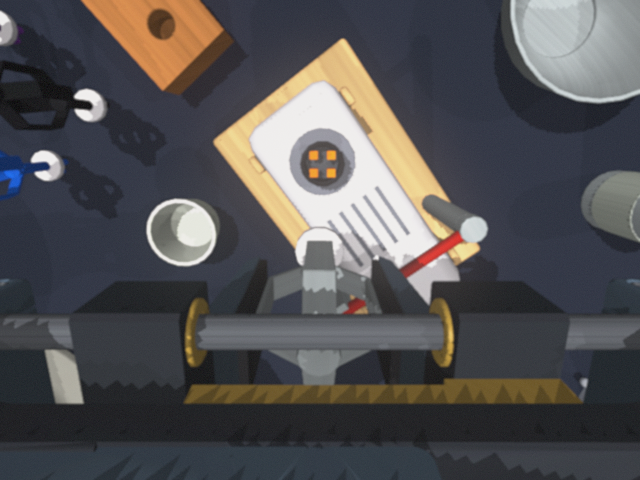

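The view shows the socket at (322,165) with its teeth square to the tool, and the beater held between the fingers with its collar at (318,248). The empty rack hole is at (160,24). Next I'll check the collar against the tool axis.

```bash
python3 - <<'E'
from hm import *
im=cv2.imread('pics/w7.png');p=imaging.camera_params('wrist');s=ctrl.read_state();H,S,V=masks(im)
x,y,z=s['tool_pos'];a=np.linspace(0,2*np.pi,120)
tip=z-114.5+27
for dz in (18,25):
    c=proj(p,np.c_[x+15.5*np.cos(a),y+15.5*np.sin(a),np.full(120,tip+dz)]); print('exp',dz,c.min(0),c.max(0))
for r in range(226,272,3): print(r,''.join('%4d'%v for v in V[r,290:350:2]))
E
```

```text
exp 18 [296.85314768 225.93695265] [344.71830035 271.79122988]
exp 25 [296.22821403 228.53948716] [345.42594273 275.5653893 ]
226  235 235 235 232 229 236 239 240 239 219 194 216 213 210 210 209 209 210 228 235 198 171 177 234 240 239 239 240 236 195
229  238 235 235 235 232 229 234 238 227 201 179 213 232 235 233 234 233 233 222 183 171 165 165 172 226 240 239 239 240 237
232  239 238 234 235 235 234 219 196 223 236 239 240 239 239 239 240 239 239 239 240 239 225 181 153 173 209 228 236 222 229
235  236 239 239 236 235 219 214 238 239 239 239 239 239 238 239 240 239 239 240 239 239 239 240 222 141 120 166 203 202 203
238  233 236 239 238 209 220 239 239 239 240 240 241 241 241 241 240 241 241 240 240 240 240 239 240 229 145 119 159 199 204
241  201 231 236 236 230 239 239 239 218 146 135 137 137 137 137 136 136 140 148 150 147 203 240 239 240 235 149 116 158 200
244  100 192 230 227 237 239 239 241 199 109 111 111 107 112 111 111 111 111 110 113 109 167 239 240 229 207 171 128 117 143
247   77  86 175 228 238 239 239 239 173 107 109 110 110 113 109 110 112 111 111 111 110 151 240 24
[... 325 characters left out ...]
107 108 107 110 107 108 109 109 110 109 109 169 200 201 201 183 190 197 201
259   78  75  74 124 236 240 219 147 108 106 107 106 107 109 107 110 107 110 110 110 108 104 146 198 203 196 174 183 192 199
262   77  75  76  80 174 230 202 139 106 104 105 107 106 107 109 109 107 108 108 108 107 104 134 198 199 175 149 153 157 164
265   75  75  76  77  74 120 148 114 104 106 107 107 107 107 109 108 107 108 110 107 105 107 109 162 145 127 140 147 150 157
268   75  76  79  85  97  98 100 107 108 108 108 108 102 104 109 108 108 108 109 106 105 107 105 152 156 122 102 119 135 148
271   96 103 107 109 109 102 111 164 167 166 165 163 166 165 164 164 165 162 161 160 158 161 151 135 159 168 122 108 102 101
```

Call:
{"op": "drive_tool", "data": {"series": [[[0.015,0,0],0],[[0.03,0.001,0],0],[[0.045,0.001,0],0],[[0.0503,0.0012,0],0],[[0.0503,0.0012,0.01],0],[[0.0503,0.0012,0.02],0],[[0.0503,0.0012,0.028],0],[[0.0503,0.0012,0.028],0],[[0.0503,0.0012,0.028],0],[[0.0503,0.0012,0.028],0]]}}

```text
clock: 10.92
tool_pos: [530.7, 52.8, 234.2]
tcp_rot: [0.885, 0.465, -0.0, -0.0]
force: [-0.1, -0.7, -1.6]
gripper_width: 48.3
gripper_force: 30.0
```

```bash
python3 - <<'E'
from hm import *
s=ctrl.read_state(); x=s['tool_pos'];d=[530.3-x[0],54.1-x[1],0];print(x,s['force'],totool(s,d),R.from_quat(s['tcp_rot']).as_euler('xyz'))
E
```

```text
[530.69995774  52.79419982 234.23658808] [-0.14498574 -0.70253871 -1.5576195 ] [ 8.47567614e-01 -1.07084520e+00 -1.32928700e-06] [-3.14152021e+00  9.30959809e-05  9.66753179e-01]
```

Call:
{"op": "drive_tool", "data": {"series": [[[0.0008,-0.0011,0],0],[[0.0008,-0.0011,0.004],0],[[0.0008,-0.0011,0.007],0],[[0.0008,-0.0011,0.009],0],[[0.0008,-0.0011,0.011],0],[[0.0008,-0.0011,0.013],0],[[0.0008,-0.0011,0.014],0],[[0.0008,-0.0011,0.014],0]]}}

```text
clock: 11.58
tool_pos: [530.3, 54.4, 219.9]
tcp_rot: [0.885, 0.465, -0.0, -0.0]
force: [0.8, -0.4, -1.7]
gripper_width: 48.5
gripper_force: 30.0
```

Call:
{"op": "drive_tool", "data": {"series": [[[0,0,0.002],0],[[0,0,0.004],0],[[0,0,0.006],0],[[0,0,0.008],0],[[0,0,0.008],0]]}}

```text
clock: 12.0
tool_pos: [530.3, 54.4, 212.0]
tcp_rot: [0.885, 0.465, -0.0, -0.0]
force: [-0.9, 0.3, 3.4]
gripper_width: 48.2
gripper_force: 30.0
```

The plunger has been reached: about 5 N, with the lugs in the slots. I'll press the beater home.

Call:
{"op": "drive_tool", "data": {"series": [[[0,0,0.001],0],[[0,0,0.002],0],[[0,0,0.003],0],[[0,0,0.004],0],[[0,0,0.005],0],[[0,0,0.005],0],[[0,0,0.005],0]]}}

```text
clock: 12.58
tool_pos: [530.4, 54.4, 207.4]
tcp_rot: [0.885, 0.465, 0.0, 0.0]
force: [-2.2, 0.1, 8.2]
gripper_width: 48.0
gripper_force: 30.0
```

Call:
{"op": "drive_tool", "data": {"series": [[[0,0,0.0007],0],[[0,0,0.0014],0],[[0,0,0.0014],0],[[0,0,0.0014],0],[[0,0,0.0014],0]]}}

```text
clock: 13.0
tool_pos: [530.8, 54.5, 207.2]
tcp_rot: [0.885, 0.465, 0.001, 0.0]
force: [-5.4, 1.0, 26.6]
gripper_width: 48.2
gripper_force: 30.0
```

```bash
python3 - <<'E'
from hm import *
im,p,s=grab('scene','s8');print(s['tool_pos'],s['force'],s['moment'],s['gripper_width'])
u=proj(p,(530,54,140))[0].astype(int);v=proj(p,(447,-58,140))[0].astype(int);print(u,v)
cv2.imwrite('pics/c8.png',cv2.resize(im[u[1]-75:u[1]+55,u[0]-90:u[0]+70],None,fx=4.5,fy=4.5,interpolation=2))
E
```

```text
[530.82252774  54.45507931 207.1710601 ] [-5.44609195  1.04242906 26.55969981] [ 0.17542889  1.4970497  -0.02679137] 48.19842766602388
[323 228] [316 199]
```

View pics/c8.png

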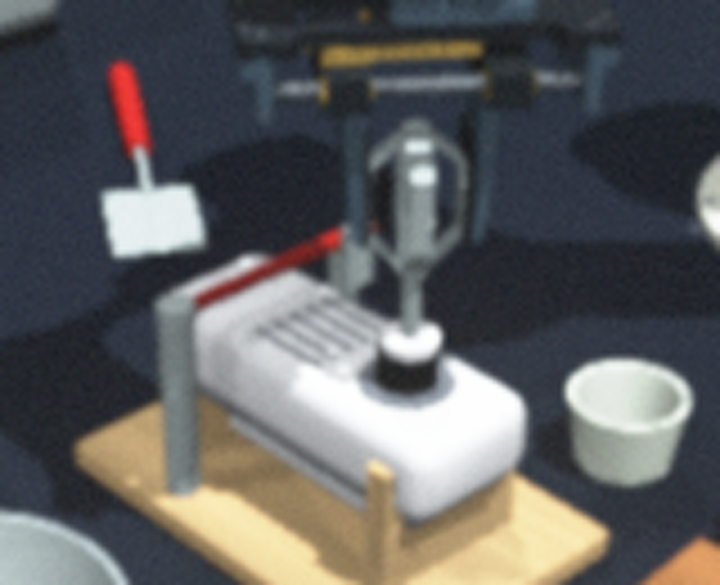

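The crop shows the collar seated on the black rim at (410,345), the cage upright in the fingers, and the red bar shut across to its catch. The force rose to 26.6 N with no further travel, so the beater is home. I'll hand it in.

```bash
python3 -c "
from workcell import ctrl
print(ctrl.job_done())"
```

```text
the job is handed in; nothing more can be done
None
```

I handed the job in at about 13 s with the keeper bar shut past the ball and the beater pressed fully home, collar on the rim and still gripped at 30 N; the hand-in gave no verdict.

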